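# Set the dough sheeter's roller gap with its sprung selector

### The arm

A 6-joint arm with a two-finger parallel gripper is mounted at the origin on a cart in front of the work surface, level with it; the furniture and walls round the work are solid. World frame = base frame: x ahead of the robot, y to its left, z up, the work surface at z = 0. Lengths are in m, angles in degrees, forces in N, time in s.
With the tool pointing down it reaches from about 0.25 to 0.8 m from the base axis. Payload 8.5 kg.
Tool frame: the origin (TCP) lies at the very end of the fingers, on their centre line; the grasp point (between the pads) lies 19 mm behind it (manip.grip_depth is the y of the grasp point in the tool frame, in m); y points along the fingers, z is the direction in which the jaws open and shut, and the axes are right-handed (so a half turn about y gives the same grasp; the last joint's range is limited). The gripper opens to 85 mm and grips with 20 to 120 N. Pads are 22 mm wide; open, the fingers measure 114 mm over their backs; the gripper's body (76 mm by 85 mm) begins 54 mm behind the grasp point. The pads swing forward as they close: fully open they stand 13 mm farther back than shut.
Start: joints at [-65.031, 13.648, -0.773, 75.585, 0, 90], TCP at [0.222, -0.476, 0.231] pointing down, gripper open.
Joint ranges: [-152.45, 152.45], [-59.26, 108.67], [-65.41, 83.53], [-104.44, 129.93], [-82.83, 76.93], [-180, 180]. Speed limits (degrees/s): [127.2, 127.2, 159.86, 180, 180, 180].

### API

Orientations are given as [roll, pitch, yaw] about the fixed x, y, z axes, in that order (R = Rz(yaw) Ry(pitch) Rx(roll)).
In Python, from plant import manip gives the robot as it stands.
- The arm moves only by the tool arm_command, never from a script. Its argument "rows" is a list of rows, each an object with "dr": the turn, a rotation vector about the tool's x, y, z in rad, a list of three; "delta_pos": the shift along the tool's x, y, z in mm, a list of three; "gripper": the closure, from -1 (fully open) to 1 (shut). A call has exactly 8 rows; each row is the pose to reach, as a shift and turn from the pose commanded when the call began, along the tool's axes at that moment; what a row does not reach only later rows make up. A row lasts 1/12 s, in which the tool goes at most 41.7 mm and 7.16 degrees, less where a joint would pass 70% of its speed; a pose out of reach is approached as far as the arm can. A call with a gripper value outside its range is refused whole. The fingers move at their own pace and stop on an object; "force" is the grip in N (left out, the last holds). Time passes only in rows, so rows that repeat a pose let the fingers close, or fill a call up. It gives the time, the measured TCP pose, the force and the opening at its end, in the units of the state.
- manip.read_state(): the state, without advancing time (a new reading comes with each control period).
- manip.snapshot(name): name is "scene" or "top" or "wrist"; returns a dict with "color" (400x640x3 uint8, blue, green, red), "K" (3x3 intrinsics, pixels), "dist_coeffs" ([k1, k2, p1, p2, k3] as OpenCV has them; the pictures are not rectified), "world_from_camera" (4x4, takes a point from camera to world coordinates); the wrist camera has in their place "tool_from_camera" (4x4, takes a point from camera to tool coordinates, whose origin is the TCP and whose axes are the tool frame's). Camera axes: x right, y up, looking along -z (the intrinsics and any distortion apply to the point x, -y, -z); pixel columns grow to the right and rows downward; lengths in m; the calibration is good to about 2 mm. A picture is of the moment at which its call begins: read the wrist's pose just before it. There is no depth.
- manip.hand_in(): hands the job in, once; it reports no verdict.
The state is a dict: "t": time; "q": joint angles; "qvel": joint speeds; "tau": joint torques, N m; "eef_pos": TCP position; "tcp_rot": TCP orientation; "wrist_force": force on the tool from outside, world axes, zero at the start; "wrist_torque": the same for the moment, N m; "gripper_width": finger opening in m.
Only numpy, scipy, OpenCV 4.12 (cv2) and the standard library are available. Lean on these libraries where they do the work, as an engineer would, in place of code of your own. Each camera call takes 0.05 s, during which the arm holds its last target. There are 200 camera calls.

### The job

Set the roller gap of the grey bench dough sheeter: pull the black selector knob up out of its present notch, turn it to the notch beside the one tall pin, and let it snap fully home there. The notch may sit a little to either side of its pin, so feel for it and do not force the tooth against the steel gate. Leave the shaker, ring cutter and tub where they stand.

Things in the scene. Friction and masses are not known exactly. Their poses are not given: they have to be found in the camera images.
- sheeter: Grey bench dough sheeter, fixed to the table. Its origin lies at table height on the vertical axis of the selector. A round pod (radius 92 mm, top at height 72 mm) carries the selector; behind it (own +x, from 80 to 260 mm; 250 mm wide along y, 116 mm high) is the body with two steel rollers. Own -x is the front.
- selector_grip (a point): Point on the selector's vertical axis half-way up its grip bar, 112 mm over the table when seated; moves with the knob. Bar: black upright fin 14 mm thick (own y), 48 mm long (own x), top 15 mm above this point, foot 20 mm below it on a black disc of radius 30 mm. A steel arm, lower than the disc, runs along own -x to radius 67 mm and carries the tooth. Pinch the bar from above across its 14 mm.
- tooth: Steel tooth pointing down under the end of the selector's arm, 60 mm from the axis: 6 mm wide (own y), 8 mm along the arm, 8.5 mm high; origin in the middle of its lower end. It enters a notch of the steel gate 6 mm deep; between notches it rides on the gate's flat face.
- start_notch (a point): Mouth of the notch where the selector starts, in the steel gate: a flat arc round the selector's axis, face 80 mm over the table. Four more notches lie near 40 and 68 degrees to either side of this one. Each is 8.4 mm wide (2.4 mm play in all), with sharp edges. Those four lie, all together, up to 9 degrees to one side or the other of their pins; this shift is not measured.
- selector_lift (a joint): Height of the selector above its seated place, m: 0 fully home in a notch, about 0.005 with the tooth resting on the gate's face, free to turn above 0.0065, 0.014 stop. A spring pulls it down with 4.5 N at 0 and 8 N at 0.012 (300 N/m, and the knob weighs 0.17 kg); sluggish (25 N s/m); released, it snaps down by itself.
- selector (a joint): Angle of the selector about its vertical axis, rad; 0 at the start (arm to the front, own -x of the sheeter), positive anticlockwise from above, stops at -1.5 and 1.5. Light friction (0.04 N m) keeps it where it is left when lifted or resting on the gate.
- tall_pin_top (a point): Centre of the top of the tall steel pin (9 mm thick, 28 mm high, top 100 mm above the table), fixed on the pod 81 mm from the selector's axis, at one of four positions round the front: 40 or 68 degrees to either side of the start. It marks the wanted notch. The three other positions carry short pins, 6 mm high.
- sugar_shaker_center (a point): Loose steel sugar shaker standing on the table, 71 mm thick, 123 mm high; point half-way up. Leave alone.
- ring_cutter_center (a point): Loose steel ring cutter, 63 mm across, 37 mm high; point half-way up. Leave alone.
- small_tub_center (a point): Loose small white tub, 80 x 92 x 66 mm; point half-way up. Leave alone.

How it is judged (in metres and radians):
On the way:
1. the knob is pulled up clear of the gate (value of joint selector_lift above 0.007 m), for 0.1 s.
At the end, for the whole second after the job is handed in: The selector is fully home (lift under 1.5 mm) in the notch beside the tall pin (tooth within 27 mm of the pin, horizontally; only that notch qualifies), at rest and let go; shaker, cutter and tub stand within 20 mm of where they were (value of joint selector_lift below 0.0015 m and horizontal distance between tooth and tall_pin_top below 0.027 m and velocity of joint selector between -0.05 and 0.05 rad/s and distance of each of sugar_shaker_center, ring_cutter_center, small_tub_center from where it was at the start of the episode below 0.02 m); the robot touches nothing.
It fails at once if the tooth is forced against the gate (or anything) with more than 30 N (contact force between tooth and anything else above 30 N).
It fails at once if a bystander is disturbed (shaker, cutter or tub moved more than 20 mm) (distance of any of sugar_shaker_center, ring_cutter_center, small_tub_center from where it was at the start of the episode above 0.02 m).
It also fails if it takes over 51 s, if anything falls off the work surface, if the arm or the gripper's body presses on something with over 40 N, if the wrist force passes 120 N, or if a joint passes its speed limit or range.

## Working session

There is one attempt and no reset: what is moved stays moved. The work goes in short steps, Python scripts to look and compute and a tool call to move; the robot and the scene stay as the last step left them, time stands still between calls to the robot, and variables do not carry over. Pictures are saved under pics/ and viewed, about 8 in all and at most 12, crops included, and the job is handed in when it is done.

Besides the shell and the picture viewer there is one more tool, called in YAML: its name, and indented under it one key for each argument. arm_command: Moves the arm, as the interface text tells. Its arguments: {"type":"object","properties":{"rows":{"type":"array","items":{"type":"object","properties":{"dr":{"type":"array","items":{"type":"number"}},"delta_pos":{"type":"array","items":{"type":"number"}},"gripper":{"type":"number"}}}},"force":{"type":"number"}},"required":["rows"]}

```bash
mkdir -p pics; ls; python3 - <<'E'
from plant import manip
import cv2
s=manip.read_state(); print(s['t'],s['eef_pos'],s['tcp_rot'],s['gripper_width'],manip.grip_depth)
for n in("scene","top"):
    d=manip.snapshot(n); cv2.imwrite(f"pics/{n}1.png",d['color']); print(n,d['K'],d['dist_coeffs'],d['world_from_camera'])
E
```

```text
pics
0.0 [ 0.22144582 -0.47557205  0.23069896] [-9.00792340e+01 -1.06827552e-04 -1.55032763e+02] 0.08529357416621623 -0.0187
scene [[363.3597976    0.         320.05710566]
 [  0.         363.3597976  194.46263203]
 [  0.           0.           1.        ]] [-0.00617232  0.          0.          0.          0.        ] [[-0.73373801  0.40170831 -0.54795891 -0.08239496]
 [-0.67941434 -0.427907    0.59606355  0.65931853]
 [ 0.00496823  0.80964562  0.58689802  0.74567642]
 [ 0.          0.          0.          1.        ]]
top [[419.09134638   0.         319.72203417]
 [  0.         419.09134638 195.96856709]
 [  0.           0.           1.        ]] [-0.11097804  0.          0.          0.          0.        ] [[ 1.75043821e-02  9.91129537e-01 -1.31741558e-01  3.93206972e-01]
 [-9.99846455e-01  1.72444465e-02 -3.11377950e-03 -1.73007555e-02]
 [-8.14348594e-04  1.31775834e-01  9.91279207e-01  1.29322609e+00]
 [ 0.00000000e+00  0.00000000e+00  0.00000000e+00  1.00000000e+00]]
```

View pics/top1.png

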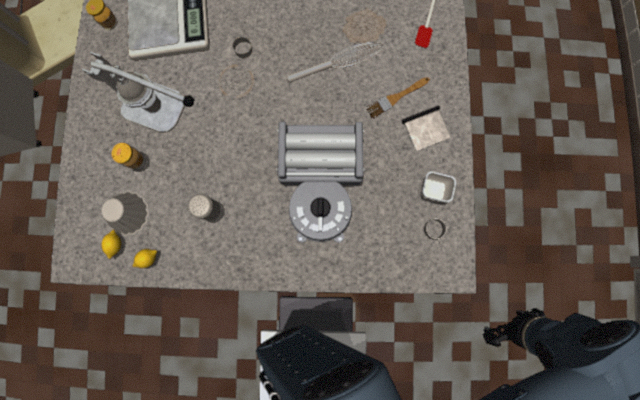

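View pics/scene1.png

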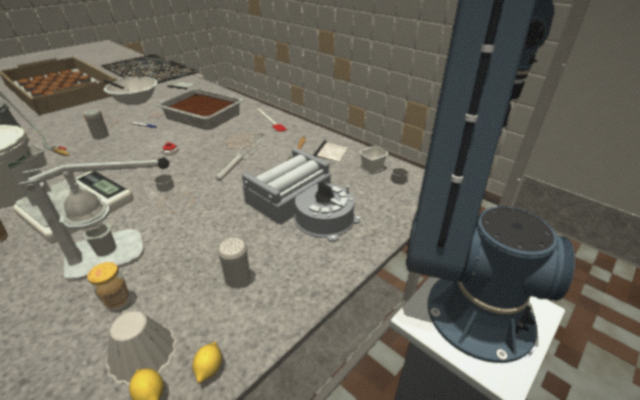

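The top view shows the knob at about (320,207) on the pod centred near (321,210), with the body behind it. The shaker is at (202,207), the tub at (438,187) and the cutter at (434,229). I'll enlarge the pod and locate it.

```bash
cat > h.py <<'E'
import numpy as np, cv2
from plant import manip
from scipy.spatial.transform import Rotation as R
def tool():
    s=manip.read_state(); T=np.eye(4); T[:3,:3]=R.from_euler('xyz',s['tcp_rot'],degrees=True).as_matrix(); T[:3,3]=s['eef_pos']; return T,s
def shot(n):
    T,s=tool(); d=manip.snapshot(n)
    W=d['world_from_camera'] if n!='wrist' else T@d['tool_from_camera']
    return d['color'],(d['K'],d['dist_coeffs'],np.array(W))
def ray(cam,uv,z):
    K,D,W=cam
    p=cv2.undistortPoints(np.array(uv,float).reshape(-1,1,2),np.array(K),np.array(D)).reshape(-1,2)
    d=np.c_[p[:,0],-p[:,1],-np.ones(len(p))]@W[:3,:3].T
    o=W[:3,3]; return o+d*((z-o[2])/d[:,2])[:,None]
def proj(cam,X):
    K,D,W=cam
    c=(np.array(X,float).reshape(-1,3)-W[:3,3])@W[:3,:3]
    c=c*[1,-1,-1]
    return cv2.projectPoints(c,np.zeros(3),np.zeros(3),np.array(K),np.array(D))[0].reshape(-1,2)
E
python3 - <<'E'
from h import *
im,c=shot('top'); im2,c2=shot('scene')
a=cv2.resize(im[170:250,270:370],(400*1,320),interpolation=cv2.INTER_CUBIC)
b=cv2.resize(im2[170:250,280:380],(400,320),interpolation=cv2.INTER_CUBIC)
cv2.imwrite('pics/crop1.png',np.hstack([a,b]))
print(ray(c,[(321,210)],.072),ray(c,[(320,207)],.127))
print(ray(c,[(280,182),(362,182)],.116)) # front corners of body
print('shaker',ray(c,[(202,207)],.12),'tub',ray(c,[(438,187)],.06),'cut',ray(c,[(434,229)],.03))
# dark bar mask
g=im[190:222,305:337].max(2)
m=(g<50).astype(np.uint8); M=cv2.moments(m,True); print('dark',M['m00'],M['m10']/M['m00']+305,M['m01']/M['m00']+190)
print(ray(c,[(M['m10']/M['m00']+305,M['m01']/M['m00']+190)],.1))
E
```

```text
[[ 0.51414936 -0.01792987  0.072     ]] [[ 0.51708373 -0.01495995  0.127     ]]
[[ 0.58784282  0.10028109  0.116     ]
 [ 0.59190678 -0.13336036  0.116     ]]
shaker [[0.51170873 0.3201519  0.12      ]] tub [[ 0.59045378 -0.36815114  0.06      ]] cut [[ 0.46597971 -0.36198493  0.03      ]]
dark 194.0 320.16494845360825 206.96907216494844
[[ 0.52004889 -0.01537629  0.1       ]]
```

View pics/crop1.png

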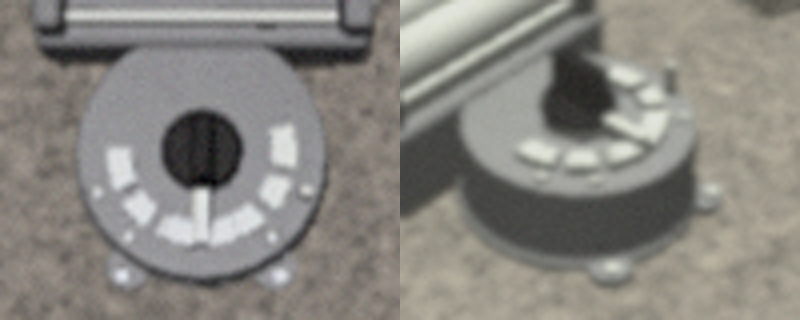

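In the crop, pins sit at (98,191), (128,237), (272,236) and (306,190). The one at (306,190) is the tall one, and it also stands up at (670,75) in the scene view. So the target is the −y side, about +68° of selector turn. Next I'll plan the move above it.

```bash
cat >> h.py <<'E'
def plan(pos,yaw,tilt=None):
    T,s=tool(); Rt=R.from_euler('xyz',[-90,0,yaw],degrees=True)
    d=T[:3,:3].T@(np.array(pos)-T[:3,3])*1000
    rv=(R.from_matrix(T[:3,:3]).inv()*Rt).as_rotvec()
    print('delta_pos',d.round(1),'dr',rv.round(4)); return d,rv
def st():
    s=manip.read_state(); print(round(s['t'],2),np.round(s['q'],1),np.round(s['eef_pos'],4),np.round(s['tcp_rot'],2),'F',np.round(s['wrist_force'],1),'M',np.round(s['wrist_torque'],2),round(s['gripper_width'],4)); return s
E
python3 - <<'E'
from h import *
d=manip.snapshot('wrist'); print(np.round(d['tool_from_camera'],3),d['K'],d['dist_coeffs'])
plan([.5,-.015,.27],-179)
E
```

```text
[[ 0.001 -0.948 -0.32  -0.082]
 [-0.     0.32  -0.948 -0.142]
 [ 1.     0.001 -0.    -0.   ]
 [ 0.     0.     0.     1.   ]] [[285.5764171    0.         318.47622245]
 [  0.         285.5764171  197.29540258]
 [  0.           0.           1.        ]] [-0.01183422  0.          0.          0.          0.        ]
delta_pos [-446.9  -38.8 -300.2] dr [7.000e-04 4.183e-01 1.000e-04]
```

arm_command:
  rows:
    - {"delta_pos":[-30,-3,-20],"dr":[0,0.03,0],"gripper":-1}
    - {"delta_pos":[-60,-6,-40],"dr":[0,0.06,0],"gripper":-1}
    - {"delta_pos":[-90,-9,-60],"dr":[0,0.09,0],"gripper":-1}
    - {"delta_pos":[-120,-12,-80],"dr":[0,0.12,0],"gripper":-1}
    - {"delta_pos":[-150,-15,-100],"dr":[0,0.15,0],"gripper":-1}
    - {"delta_pos":[-180,-18,-120],"dr":[0,0.18,0],"gripper":-1}
    - {"delta_pos":[-210,-21,-140],"dr":[0,0.21,0],"gripper":-1}
    - {"delta_pos":[-240,-24,-160],"dr":[0,0.24,0],"gripper":-1}

```text
t: 0.92
eef_pos: [0.3721, -0.2279, 0.2556]
tcp_rot: [-90.0, 0.0, -168.9]
wrist_force: [0.6, -0.1, 0.6]
gripper_width: 0.0853
```

```bash
python3 - <<'E'
from h import *
st(); plan([.5,-.015,.25],-179)
E
```

```text
0.92 [-31.5   4.5  -8.5  77.    0.  137.4] [ 0.3721 -0.2279  0.2556] [-8.9990e+01  2.0000e-02 -1.6888e+02] F [ 0.6 -0.1  0.6] M [-0.03  0.03 -0.  ] 0.0853
delta_pos [-166.5    5.6 -184.3] dr [-1.000e-04  1.766e-01 -3.000e-04]
```

arm_command:
  rows:
    - {"delta_pos":[-21,0,-23],"dr":[0,-0.12,0],"gripper":-1}
    - {"delta_pos":[-42,0,-46],"dr":[0,-0.24,0],"gripper":-1}
    - {"delta_pos":[-63,0,-69],"dr":[0,-0.36,0],"gripper":-1}
    - {"delta_pos":[-84,0,-92],"dr":[0,-0.48,0],"gripper":-1}
    - {"delta_pos":[-105,0,-115],"dr":[0,-0.6,0],"gripper":-1}
    - {"delta_pos":[-126,0,-138],"dr":[0,-0.72,0],"gripper":-1}
    - {"delta_pos":[-147,0,-161],"dr":[0,-0.84,0],"gripper":-1}
    - {"delta_pos":[-167,0,-184],"dr":[0,-0.96,0],"gripper":-1}

```text
t: 1.58
eef_pos: [0.5003, -0.015, 0.2553]
tcp_rot: [-90.0, 0.0, -113.4]
wrist_force: [0.0, -1.7, 0.6]
gripper_width: 0.0854
```

arm_command:
  rows:
    - {"delta_pos":[0,0,0],"dr":[0,-0.12,0],"gripper":-1}
    - {"delta_pos":[0,0,0],"dr":[0,-0.24,0],"gripper":-1}
    - {"delta_pos":[0,0,0],"dr":[0,-0.36,0],"gripper":-1}
    - {"delta_pos":[0,0,0],"dr":[0,-0.48,0],"gripper":-1}
    - {"delta_pos":[0,0,0],"dr":[0,-0.6,0],"gripper":-1}
    - {"delta_pos":[0,0,0],"dr":[0,-0.72,0],"gripper":-1}
    - {"delta_pos":[0,0,0],"dr":[0,-0.84,0],"gripper":-1}
    - {"delta_pos":[0,0,0],"dr":[0,-0.96,0],"gripper":-1}

```text
t: 2.25
eef_pos: [0.4996, -0.0165, 0.2552]
tcp_rot: [-90.0, 0.0, -58.4]
wrist_force: [-0.9, 0.8, -0.3]
gripper_width: 0.0854
```

```bash
python3 - <<'E'
from h import *
st(); plan([.5,-.015,.25],1)
E
```

```text
2.25 [-1.9 10.8 -1.  78.2  0.  56.5] [ 0.4996 -0.0165  0.2552] [-9.001e+01  1.000e-02 -5.843e+01] F [-0.9  0.8 -0.3] M [ 0.04  0.04 -0.01] 0.0854
delta_pos [-1.1  5.2  1.2] dr [ 0.0000e+00 -1.0373e+00 -3.0000e-04]
```

arm_command:
  rows:
    - {"delta_pos":[0,1,0],"dr":[0,-0.125,0],"gripper":-1}
    - {"delta_pos":[0,2,0],"dr":[0,-0.25,0],"gripper":-1}
    - {"delta_pos":[0,3,0],"dr":[0,-0.375,0],"gripper":-1}
    - {"delta_pos":[0,4,0],"dr":[0,-0.5,0],"gripper":-1}
    - {"delta_pos":[0,5,0],"dr":[0,-0.625,0],"gripper":-1}
    - {"delta_pos":[0,5,0],"dr":[0,-0.75,0],"gripper":-1}
    - {"delta_pos":[0,5,0],"dr":[0,-0.875,0],"gripper":-1}
    - {"delta_pos":[0,5,0],"dr":[0,-1.0,0],"gripper":-1}

```text
t: 2.92
eef_pos: [0.4996, -0.0166, 0.2502]
tcp_rot: [-90.0, 0.0, -1.1]
wrist_force: [0.9, 0.2, 0.8]
gripper_width: 0.0854
```

```bash
python3 - <<'E'
from h import *
st(); im,c=shot('wrist'); cv2.imwrite('pics/w1raw.png',im); np.savez('w1.npz',K=c[0],D=c[1],W=c[2])
a=cv2.resize(im[100:400,120:520],(800,600),interpolation=cv2.INTER_CUBIC)
cv2.imwrite('pics/w1.png',a); print(proj(c,[[.515,-.017,.072]]))
E
```

```text
2.92 [-1.9 10.9 -1.7 77.5  0.  -0.8] [ 0.4996 -0.0166  0.2502] [-8.999e+01  2.000e-02 -1.130e+00] F [0.9 0.2 0.8] M [-0.03  0.03  0.01] 0.0854
[[318.35426684 188.91186524]]
```

View pics/w1.png

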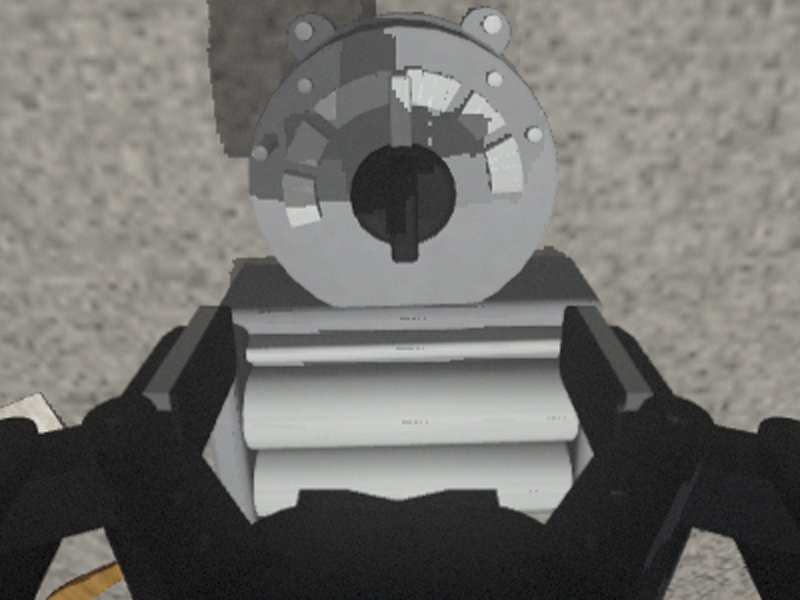

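The wrist view (image left is −y) shows the disc at crop (403,195). The tall pin is at left (260,150), with short pins at (304,86), (494,79) and (534,134). The gate gaps are near (300,170), (325,123), (463,110) and (497,137). I'll measure the axis and unwrap the gate in polar form.

```bash
cat > w1.py <<'E'
from h import *
im=cv2.imread('pics/w1raw.png'); f=np.load('w1.npz'); c=(f['K'],f['D'],f['W'])
cr=lambda l:np.array(l,float)/2+[120,100]
# disc: dark mask within region, sides of the circle
g=im.max(2); m=np.zeros_like(g); m[170:236,290:352]=(g[170:236,290:352]<62)*255
cn=max(cv2.findContours(m,cv2.RETR_EXTERNAL,cv2.CHAIN_APPROX_NONE)[0],key=cv2.contourArea)[:,0]
P=ray(c,cn,.092)[:,:2]
def fit(P):
    for _ in range(6):
        A=np.c_[2*P,np.ones(len(P))]; s=np.linalg.lstsq(A,(P**2).sum(1),rcond=None)[0]
        r=np.sqrt(s[2]+s[0]**2+s[1]**2); e=abs(np.hypot(*(P-s[:2]).T)-r); P=P[e<max(.001,np.percentile(e,85))]
    return s[:2],r,len(P)
print('disc',fit(P))
pod=cr([(249,160),(557,170),(262,110),(545,110),(300,55),(510,55),(275,240),(532,240),(300,275),(505,275)])
print('pod',fit(ray(c,pod,.072)[:,:2]))
pins=np.vstack([ray(c,cr([(260,150)]),.1),ray(c,cr([(304,86),(494,79),(534,134)]),.078)])
print('pins',pins,'circle',fit(pins[:,:2]))
print('bar',ray(c,cr([(405,255)]),.127),'arm',ray(c,cr([(400,78)]),.087))
print('body front edge ends',ray(c,cr([(232,262),(598,300)]),.116))
E
python3 w1.py
```

```text
disc (array([ 0.51826609, -0.01411156]), np.float64(0.028804910864066943), 105)
pod (array([ 0.51442052, -0.01305544]), np.float64(0.08977413833297243), 7)
pins [[ 0.48965478 -0.0884621   0.1       ]
 [ 0.45972616 -0.06648341  0.078     ]
 [ 0.45808269  0.03712179  0.078     ]
 [ 0.48905875  0.06058638  0.078     ]] circle (array([ 0.52123099, -0.01377186]), np.float64(0.08105416359559849), 4)
bar [[ 0.53929623 -0.01326126  0.127     ]] arm [[ 0.45538727 -0.01401479  0.087     ]]
body front edge ends [[ 0.54657335 -0.10533169  0.116     ]
 [ 0.5734532   0.09162942  0.116     ]]
```

```bash
cat >> w1.py <<'E'
C=np.array([.520,-.0138])
for p in pins: print('pin angle',np.degrees(np.arctan2(*(p[:2]-C)[::-1]))%360-180)
th=np.radians(np.arange(-95,95,.5)+180); r=np.linspace(.045,.1,110)
X=np.stack([C[0]+np.outer(r,np.cos(th)),C[1]+np.outer(r,np.sin(th)),np.full((110,380),.08)],-1)
uv=proj(c,X).reshape(110,380,2).astype(np.float32)
u=cv2.remap(im,uv[...,0].copy(),uv[...,1].copy(),cv2.INTER_LINEAR)
a=cv2.resize(u,(760,330),interpolation=cv2.INTER_CUBIC)
for d in range(-90,91,10): cv2.line(a,((d+95)*4,0),((d+95)*4,8 if d else 20),(0,0,255),1)
cv2.imwrite('pics/pol.png',a)
E
python3 w1.py|grep angle
```

```text
pin angle 67.8814986833246
pin angle 41.15565124612124
pin angle -39.434425991166194
pin angle -67.41497797155256
```

View pics/pol.png

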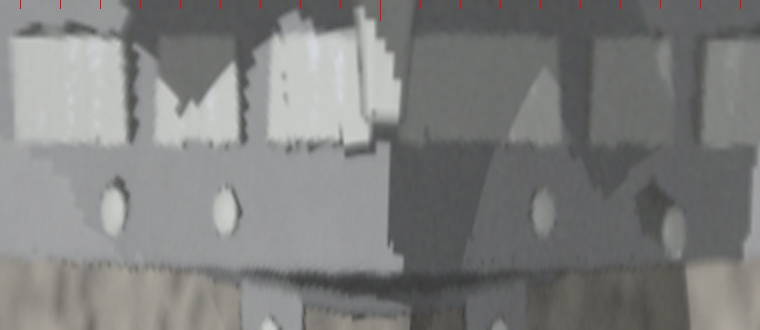

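Notch gaps in the polar view lie at about −60, −31.4, +49 and +76.7°, while the pins average +0.55°. So the shift is about +8° and the target turn is about +76°. Next I descend for the grasp.

```bash
python3 -c "
from h import *
plan([.519,-.014,.097],.5)"
```

```text
delta_pos [ 19.5 153.2   2.7] dr [-0.0001 -0.019  -0.0003]
```

arm_command:
  rows:
    - {"delta_pos":[10,10,2.5],"dr":[0,-0.02,0],"gripper":-1}
    - {"delta_pos":[19.5,30,2.5],"dr":[0,-0.02,0],"gripper":-1}
    - {"delta_pos":[19.5,60,2.5],"dr":[0,-0.02,0],"gripper":-0.5}
    - {"delta_pos":[19.5,90,2.5],"dr":[0,-0.02,0],"gripper":-0.3}
    - {"delta_pos":[19.5,115,2.5],"dr":[0,-0.02,0],"gripper":-0.2}
    - {"delta_pos":[19.5,135,2.5],"dr":[0,-0.02,0],"gripper":-0.2}
    - {"delta_pos":[19.5,147,2.5],"dr":[0,-0.02,0],"gripper":-0.2}
    - {"delta_pos":[19.5,153,2.5],"dr":[0,-0.02,0],"gripper":-0.2}
  force: 40

```text
t: 3.63
eef_pos: [0.5183, -0.0144, 0.0946]
tcp_rot: [-90.0, 0.2, -0.5]
wrist_force: [0.1, -0.0, 0.8]
gripper_width: 0.0511
```

arm_command:
  rows:
    - {"delta_pos":[0,0,0],"dr":[0,0,0],"gripper":0}
    - {"delta_pos":[0,0,0],"dr":[0,0,0],"gripper":0.2}
    - {"delta_pos":[0,0,0],"dr":[0,0,0],"gripper":0.4}
    - {"delta_pos":[0,0,0],"dr":[0,0,0],"gripper":0.6}
    - {"delta_pos":[0,0,0],"dr":[0,0,0],"gripper":0.8}
    - {"delta_pos":[0,0,0],"dr":[0,0,0],"gripper":1}
    - {"delta_pos":[0,0,0],"dr":[0,0,0],"gripper":1}
    - {"delta_pos":[0,0,0],"dr":[0,0,0],"gripper":1}
  force: 40

```text
t: 4.3
eef_pos: [0.52, -0.0141, 0.0983]
tcp_rot: [-89.9, -0.1, -0.3]
wrist_force: [-0.3, 3.3, 6.8]
gripper_width: 0.0133
```

```bash
python3 -c "
from h import *
st()"
```

```text
4.3 [ -1.6  17.7 -15.5  56.6   0.1  -1.3] [ 0.52   -0.0141  0.0983] [-89.95  -0.12  -0.32] F [-0.3  3.3  6.8] M [ 0.69 -0.02 -0.03] 0.0133
```

arm_command:
  rows:
    - {"delta_pos":[0,-1.5,0],"dr":[0,0,0],"gripper":1}
    - {"delta_pos":[0,-3,0],"dr":[0,0,0],"gripper":1}
    - {"delta_pos":[0,-4.5,0],"dr":[0,0,0],"gripper":1}
    - {"delta_pos":[0,-6,0],"dr":[0,0,0],"gripper":1}
    - {"delta_pos":[0,-7.5,0],"dr":[0,0,0],"gripper":1}
    - {"delta_pos":[0,-9,0],"dr":[0,0,0],"gripper":1}
    - {"delta_pos":[0,-10.5,0],"dr":[0,0,0],"gripper":1}
    - {"delta_pos":[0,-11,0],"dr":[0,0,0],"gripper":1}

```text
t: 4.97
eef_pos: [0.5198, -0.0141, 0.108]
tcp_rot: [-89.9, -0.0, -0.3]
wrist_force: [5.7, 4.5, -9.5]
gripper_width: 0.0133
```

arm_command:
  rows:
    - {"delta_pos":[0,0,0],"dr":[0,0,0],"gripper":1}
    - {"delta_pos":[0,0,0],"dr":[0,0,0],"gripper":1}
    - {"delta_pos":[0,0,0],"dr":[0,0,0],"gripper":1}
    - {"delta_pos":[0,0,0],"dr":[0,0,0],"gripper":1}
    - {"delta_pos":[0,0,0],"dr":[0,0,0],"gripper":1}
    - {"delta_pos":[0,0,0],"dr":[0,0,0],"gripper":1}
    - {"delta_pos":[0,0,0],"dr":[0,0,0],"gripper":1}
    - {"delta_pos":[0,0,0],"dr":[0,0,0],"gripper":1}

```text
t: 5.63
eef_pos: [0.5199, -0.0141, 0.1079]
tcp_rot: [-89.9, -0.0, -0.3]
wrist_force: [5.0, 4.3, -9.2]
gripper_width: 0.0132
```

```bash
python3 - <<'E'
from h import *
st(); im,c=shot('wrist'); im2,c2=shot('scene')
cv2.imwrite('pics/l1.png',np.hstack([cv2.resize(im[60:360,120:520],(400,300)),cv2.resize(im2[165:240,285:385],(400,300),interpolation=cv2.INTER_CUBIC)]))
E
```

```text
5.63 [ -1.6  17.3 -14.6  58.1   0.1  -1.3] [ 0.5199 -0.0141  0.1079] [-8.995e+01 -4.000e-02 -3.200e-01] F [ 5.   4.3 -9.2] M [ 0.83 -1.18  0.01] 0.0132
```

View pics/l1.png

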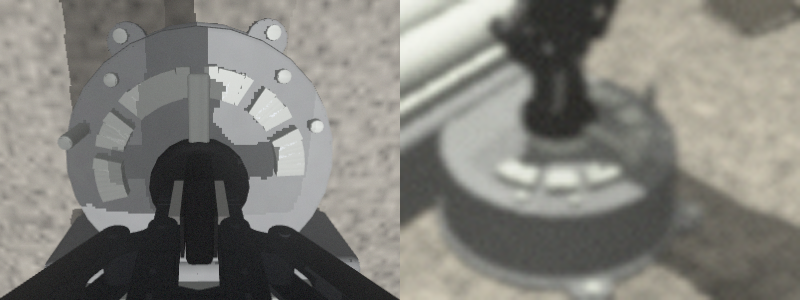

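Lifted: Fz is about −9 N, the TCP rose 9.6 mm, and the tall pin stands at left (75,135). Now I turn in stages.

arm_command:
  rows:
    - {"delta_pos":[0,0,0],"dr":[0,-0.06,0],"gripper":1}
    - {"delta_pos":[0,0,0],"dr":[0,-0.13,0],"gripper":1}
    - {"delta_pos":[0,0,0],"dr":[0,-0.21,0],"gripper":1}
    - {"delta_pos":[0,0,0],"dr":[0,-0.29,0],"gripper":1}
    - {"delta_pos":[0,0,0],"dr":[0,-0.37,0],"gripper":1}
    - {"delta_pos":[0,0,0],"dr":[0,-0.45,0],"gripper":1}
    - {"delta_pos":[0,0,0],"dr":[0,-0.51,0],"gripper":1}
    - {"delta_pos":[0,0,0],"dr":[0,-0.55,0],"gripper":1}

```text
t: 6.4
eef_pos: [0.5199, -0.0144, 0.1079]
tcp_rot: [-90.0, -0.1, 31.4]
wrist_force: [5.1, 1.6, -10.3]
gripper_width: 0.0132
```

```bash
python3 -c "
from h import *
st()"
```

```text
6.4 [ -1.6  17.3 -14.6  58.1   0.  -33. ] [ 0.5199 -0.0144  0.1079] [-9.000e+01 -6.000e-02  3.137e+01] F [  5.1   1.6 -10.3] M [ 0.58 -1.27 -0.06] 0.0132
```

arm_command:
  rows:
    - {"delta_pos":[0,0,0],"dr":[0,-0.1,0],"gripper":1}
    - {"delta_pos":[0,0,0],"dr":[0,-0.21,0],"gripper":1}
    - {"delta_pos":[0,0,0],"dr":[0,-0.32,0],"gripper":1}
    - {"delta_pos":[0,0,0],"dr":[0,-0.43,0],"gripper":1}
    - {"delta_pos":[0,0,0],"dr":[0,-0.54,0],"gripper":1}
    - {"delta_pos":[0,0,0],"dr":[0,-0.64,0],"gripper":1}
    - {"delta_pos":[0,0,0],"dr":[0,-0.72,0],"gripper":1}
    - {"delta_pos":[0,0,0],"dr":[0,-0.775,0],"gripper":1}

```text
t: 7.07
eef_pos: [0.5203, -0.0145, 0.108]
tcp_rot: [-90.1, -0.0, 75.8]
wrist_force: [7.2, 1.9, -9.3]
gripper_width: 0.0134
```

```bash
python3 - <<'E'
from h import *
st(); im,c=shot('wrist'); cv2.imwrite('pics/t1raw.png',im)
cv2.imwrite('pics/t1.png',cv2.resize(im[60:360,120:520],(800,600),interpolation=cv2.INTER_CUBIC))
np.savez('t1.npz',K=c[0],D=c[1],W=c[2])
E
```

```text
7.07 [ -1.6  17.3 -14.6  58.    0.  -77.4] [ 0.5203 -0.0145  0.108 ] [-9.008e+01 -3.000e-02  7.583e+01] F [ 7.2  1.9 -9.3] M [ 0.46 -1.46 -0.06] 0.0134
```

View pics/t1.png

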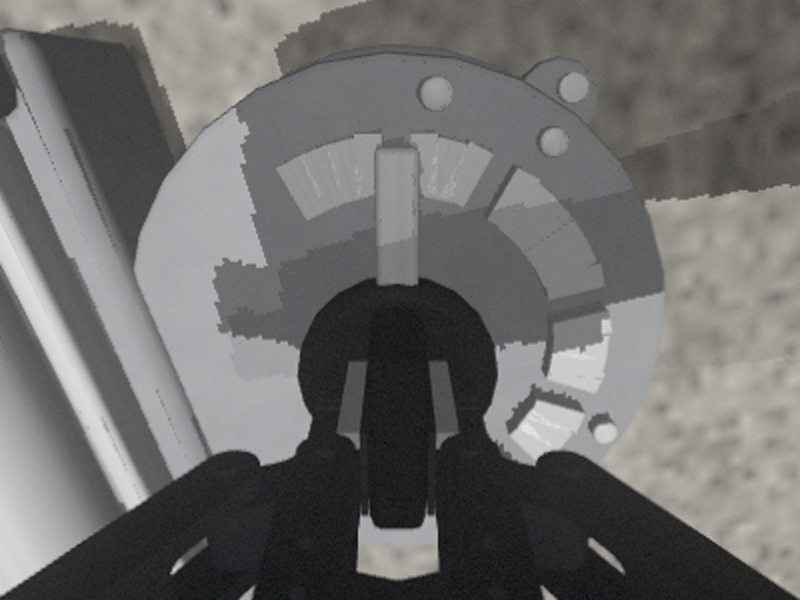

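The tall pin is at (435,93), the arm end at x 376–418 and the notch opening at x≈382–410. The tooth is centred over the notch. I'll lower gently with a light grip.

arm_command:
  rows:
    - {"delta_pos":[0,0.7,0],"dr":[0,0,0],"gripper":1}
    - {"delta_pos":[0,1.5,0],"dr":[0,0,0],"gripper":1}
    - {"delta_pos":[0,2.3,0],"dr":[0,0,0],"gripper":1}
    - {"delta_pos":[0,3.1,0],"dr":[0,0,0],"gripper":1}
    - {"delta_pos":[0,3.9,0],"dr":[0,0,0],"gripper":1}
    - {"delta_pos":[0,4.7,0],"dr":[0,0,0],"gripper":1}
    - {"delta_pos":[0,5.4,0],"dr":[0,0,0],"gripper":1}
    - {"delta_pos":[0,6,0],"dr":[0,0,0],"gripper":1}
  force: 25

```text
t: 7.78
eef_pos: [0.5203, -0.0145, 0.1021]
tcp_rot: [-90.1, -0.0, 75.6]
wrist_force: [5.6, 3.3, -6.9]
gripper_width: 0.0134
```

```bash
python3 -c "
from h import *
st()"
```

```text
7.78 [ -1.6  17.6 -15.1  57.2   0.  -77.2] [ 0.5203 -0.0145  0.1021] [-9.009e+01 -3.000e-02  7.558e+01] F [ 5.6  3.3 -6.9] M [ 0.42 -1.24  0.02] 0.0134
```

Still pulled down at an estimated 3.8 mm lift, so the tooth is in the notch. I'll lower further, then release a little and see.

arm_command:
  rows:
    - {"delta_pos":[0,0.5,0],"dr":[0,0,0],"gripper":1}
    - {"delta_pos":[0,1,0],"dr":[0,0,0],"gripper":1}
    - {"delta_pos":[0,1.5,0],"dr":[0,0,0],"gripper":1}
    - {"delta_pos":[0,2,0],"dr":[0,0,0],"gripper":1}
    - {"delta_pos":[0,2.5,0],"dr":[0,0,0],"gripper":1}
    - {"delta_pos":[0,2.7,0],"dr":[0,0,0],"gripper":1}
    - {"delta_pos":[0,2.7,0],"dr":[0,0,0],"gripper":1}
    - {"delta_pos":[0,2.7,0],"dr":[0,0,0],"gripper":1}

```text
t: 8.45
eef_pos: [0.5203, -0.0145, 0.0995]
tcp_rot: [-90.1, -0.0, 75.6]
wrist_force: [5.4, 2.4, -6.2]
gripper_width: 0.0137
```

```bash
python3 -c "
from h import *
st()"
```

```text
8.45 [ -1.6  17.7 -15.4  56.8   0.  -77.2] [ 0.5203 -0.0145  0.0995] [-9.009e+01 -3.000e-02  7.559e+01] F [ 5.4  2.4 -6.2] M [ 0.42 -1.23  0.02] 0.0137
```

arm_command:
  rows:
    - {"delta_pos":[0,0,0],"dr":[0,0,0],"gripper":0.5}
    - {"delta_pos":[0,0,0],"dr":[0,0,0],"gripper":0.2}
    - {"delta_pos":[0,0,0],"dr":[0,0,0],"gripper":0}
    - {"delta_pos":[0,0,0],"dr":[0,0,0],"gripper":0}
    - {"delta_pos":[0,0,0],"dr":[0,0,0],"gripper":0}
    - {"delta_pos":[0,0,0],"dr":[0,0,0],"gripper":0}
    - {"delta_pos":[0,-5,0],"dr":[0,0,0],"gripper":0}
    - {"delta_pos":[0,-15,0],"dr":[0,0,0],"gripper":0}

```text
t: 9.12
eef_pos: [0.5184, -0.0145, 0.1142]
tcp_rot: [-89.9, 0.0, 75.6]
wrist_force: [0.4, -0.6, 0.2]
gripper_width: 0.0428
```

arm_command:
  rows:
    - {"delta_pos":[0,-15,0],"dr":[0,0,0],"gripper":0}
    - {"delta_pos":[0,-30,0],"dr":[0,0,0],"gripper":0}
    - {"delta_pos":[0,-45,0],"dr":[0,0,0],"gripper":0}
    - {"delta_pos":[0,-60,0],"dr":[0,0,0],"gripper":0}
    - {"delta_pos":[0,-75,0],"dr":[0,0,0],"gripper":0}
    - {"delta_pos":[0,-90,0],"dr":[0,0,0],"gripper":0}
    - {"delta_pos":[0,-100,0],"dr":[0,0,0],"gripper":0}
    - {"delta_pos":[0,-100,0],"dr":[0,0,0],"gripper":0}

```text
t: 9.78
eef_pos: [0.5203, -0.0146, 0.2173]
tcp_rot: [-90.2, -0.1, 75.6]
wrist_force: [0.4, -0.2, 0.3]
gripper_width: 0.0425
```

```bash
python3 - <<'E'
from h import *
st(); im,c=shot('wrist'); cv2.imwrite('pics/e1raw.png',im)
im2,c2=shot('top'); 
cv2.imwrite('pics/e1.png',np.hstack([cv2.resize(im[100:300,220:420],(400,400),interpolation=cv2.INTER_CUBIC),cv2.resize(im2[60:260,240:440],(400,400))]))
np.savez('e1.npz',K=c[0],D=c[1],W=c[2])
old=cv2.imread('pics/top1.png')
for n,(x,y) in dict(shaker=(202,207),tub=(438,187),cutter=(434,229)).items():
    s=np.s_[y-20:y+20,x-20:x+20]; print(n,cv2.phaseCorrelate(np.float32(cv2.cvtColor(old[s],6)),np.float32(cv2.cvtColor(im2[s],6))))
E
```

```text
9.78 [ -1.6  13.3  -3.3  73.2   0.  -77.2] [ 0.5203 -0.0146  0.2173] [-9.022e+01 -6.000e-02  7.558e+01] F [ 0.4 -0.2  0.3] M [0.04 0.02 0.  ] 0.0425
shaker ((0.051227767077126174, 0.0011261707830207968), 0.9120916926860809)
tub ((-0.08509102764649867, 0.07047977502859482), 0.9407185691595078)
cutter ((-0.035802019081771164, -0.006296759932979512), 0.9482733075320721)
```

View pics/e1.png

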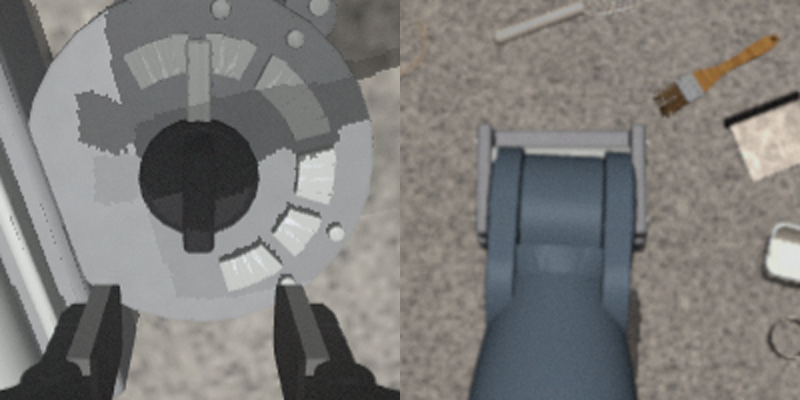

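The left view shows the knob released, with its arm filling the notch by the tall pin (220,8). The bystanders show no shift in the top view (under 0.1 px). One last seating check: I compare the disc's apparent size with the seated start.

```bash
python3 - <<'E'
from h import *
def rad(name,z):
    im=cv2.imread(f'pics/{name}raw.png'); f=np.load(f'{name[:2]}.npz'); c=(f['K'],f['D'],f['W'])
    u=proj(c,[[.519,-.014,.092]])[0].astype(int); g=im.max(2); m=np.zeros_like(g); s=np.s_[u[1]-42:u[1]+42,u[0]-42:u[0]+42]
    m[s]=(g[s]<62)*255; m=cv2.morphologyEx(m,cv2.MORPH_OPEN,np.ones((3,3)))
    cn=max(cv2.findContours(m,0,1)[0],key=cv2.contourArea)[:,0]; P=ray(c,cn,z)[:,:2]
    for _ in range(8):
        s=np.linalg.lstsq(np.c_[2*P,np.ones(len(P))],(P**2).sum(1),rcond=None)[0]; r=np.sqrt(s[2]+s[0]**2+s[1]**2)
        e=abs(np.hypot(*(P-s[:2]).T)-r); P=P[e<max(.0008,np.percentile(e,85))]
    print(name,z,s[:2].round(4),round(r*1000,2),len(P))
for n in('w1','e1'):
    for z in(.092,.097): rad(n,z)
E
```

```text
w1 0.092 [ 0.5182 -0.0141] 28.77 108
w1 0.097 [ 0.5165 -0.0141] 28.29 109
e1 0.092 [ 0.52   -0.0164] 28.42 120
e1 0.097 [ 0.5196 -0.0178] 27.89 120
```

The disc measures no larger than when seated, where a lift of 5 mm would have made it about 0.5 mm bigger, so I'm handing in.

```bash
python3 -c "
from h import *
print(manip.hand_in())"
```

```text
the job is handed in; nothing more can be done
None
```

I pulled the knob up about 9.6 mm and turned it about 76° anticlockwise. It is now seated in the notch beside the tall pin, the outer position on the robot's right. I let go, backed off and handed the job in at about 10 s; no verdict came back.

- **Notch position:** the gate picture showed the four notches shifted about 8° past their pins. The last picture before lowering had the tooth centred over the notch.
- **Seating:** the spring was still pulling down at about 3.8 mm and again at about 1.2 mm estimated lift, so the tooth had gone into the notch rather than onto the gate face. After release, the disc looked no bigger than when seated at the start: 28.4 mm radius against 28.8 mm. That argues against a raised knob, but it could not tell 0 mm from about 1.5 mm.
- **Forces:** wrist force read no more than about 13 N at the end of each move.
- **Bystanders:** the shaker, cutter and tub moved less than 0.1 pixel in the top view, and the gripper touches nothing.
- **Disagreement:** my estimates of the selector's axis differed by up to about 8 mm front to back, depending on which feature I used. I gripped at the middle value, and the side forces stayed under about 8 N while turning.

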